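Home the scan head and hold a test cartridge in the reader's corner

ROBOT

A 6-joint arm with a two-finger parallel gripper is mounted at the origin on a cart in front of the work surface, level with it; the furniture and walls round the work are solid. World frame = base frame: x ahead of the robot, y to its left, z up, the work surface at z = 0. Lengths are in m, angles in rad, forces in N, time in s.
With the tool pointing down it reaches from about 0.35 to 0.775 m from the base axis. Payload 5.5 kg.
Tool frame: the origin (TCP) lies at the very end of the fingers, on their centre line; the grasp point (between the pads) lies 19 mm behind it; z points along the fingers, y is the line along which they close (so a half turn about z gives the same grasp; the last joint's range is limited). The gripper opens to 85 mm and grips with 20 to 120 N. Pads are 22 mm wide; open, the fingers measure 114 mm over their backs; the gripper's body (76 mm by 85 mm) begins 54 mm behind the grasp point. The pads swing forward as they close: fully open they stand 13 mm farther back than shut.
Start: joints at [-1.418, 0.313, 0.046, 1.304, 0, 1.431], TCP at [0.166, -0.551, 0.231] pointing down, gripper open.
Joint ranges: [-2.76, 2.76], [-0.86, 1.69], [-1.03, 1.26], [-2.2, 2.34], [-1.47, 1.5], [-3.14, 3.14]. Speed limits (rad/s): [2.57, 2.57, 3.14, 3.14, 3.14, 3.14].

INTERFACE

Orientations are given as a unit quaternion [w, x, y, z].
In Python, from workcell import env, cams, ticket, spotter gives the robot as it stands.
- The arm moves only by the tool jog_arm, never from a script. Its argument "increments" is a list that holds one entry, the list of rows, each a list of 7 numbers: the shift along the tool's x, y, z in units of 0.25 m (1.0 is 0.25 m), then the turn, a rotation vector about the tool's x, y, z in units of 180 degrees (1.0 is 180 degrees), then the closure in counts, from 0 (fully open) to 255 (shut). A call has 1 to 20 rows; each row shifts and turns the commanded pose from where the row before left it, along the tool's axes as they then stand; what a row does not reach is not made up. A row lasts 1/10 s, in which the tool goes at most 50 mm and 8.59 degrees, less where a joint would pass 70% of its speed; a pose out of reach is approached as far as the arm can. A call with a number of a shift or a turn outside -1 to 1 is refused whole. A call with a gripper value outside its range is refused whole. The fingers move at their own pace and stop on an object; "force" is the grip in N (left out, the last holds). Time passes only in rows, so rows that do not move let the fingers close. It gives the time, the measured TCP pose, the force, the opening and the grip force at its end, in the units of the state.
- env.get_state(): the state, without advancing time (a new reading comes with each control period).
- cams.read_camera(name): name is "scene" or "top" or "wrist"; returns a dict with "pixels" (384x512x3 uint8, red, green, blue), "fx", "fy", "cx", "cy" (pixels), "k1" (the pictures are not rectified: a ray, as slopes to the right and down, at radius r is drawn at 1 + k1 r^2 times it, then the intrinsics apply), "xyz" and "attitude" of the camera in the world; the wrist camera has in their place "mount" (4x4, takes a point from camera to tool coordinates, whose origin is the TCP and whose axes are the flange's). Camera axes: x right, y down, z forward; pixel columns grow to the right and rows downward; lengths in m; the calibration is good to about 2 mm. A picture is of the moment at which its call begins: read the wrist's pose just before it. There is no depth.
- ticket.hand_in(): hands the job in; it is judged then, once.
Trained networks look in the newest picture that a camera, given by its name, has taken for a name from the list of things; names that differ only in an ending like _2 or _b are one class to them, and where a whole thing is asked for, a point or a joint stands for the part that bears it (a point fixed in the world has none). Each returns a list of dicts, best first, with "conf" (0 to 1); they miss things now and then, are a little off and sometimes report something else, mostly with a low value. They report only what shows in the picture. A call takes as long as a camera call. They do not tell look-alikes from the thing itself.
- spotter.find_in(target, camera): "uv" ([column, row] in pixels, amid what is visible of it).
- spotter.cut_out(target, camera): "region" (384x512 bool, what is visible of it) and "uv" ([column, row] in pixels, amid what is visible of it).
- spotter.landmark_of(target, camera): "uv" ([column, row] in pixels: a listed point, or the origin of a listed thing).
The state is a dict: "clock": time; "joint_pos": joint angles; "qvel": joint speeds; "tau": joint torques, N m; "tcp_pos": TCP position; "orientation": TCP orientation; "wrist_force": force on the tool from outside, world axes, zero at the start; "ft_torque": the same for the moment, N m; "finger_gap": finger opening in m; "grip_force": force on a finger pad.
Only numpy, scipy, OpenCV 4.12 (cv2) and the standard library are available. Lean on these libraries where they do the work, as an engineer would, in place of code of your own. Each camera call takes 0.05 s, during which the arm holds its last target. There are 200 camera calls.

TASK

Wind the scan head of the cartridge reader clear of its loading nest by turning the feed knob anticlockwise, all the way back to its zero stop; never push the head itself. Then fetch the blue-capped cartridge from the tray, set it flat on the nest with its cap end towards the far stop, and press it fully home into the corner, against the far stop and the left stop at once, so that the spring contact pins of both stops are pushed right in. The reader reads only while both contacts are made, so finish still holding the cartridge pressed there; do not crush it, and leave the orange-capped cartridges where they lie.

Things in the scene. Friction and masses are not known exactly. Their poses are not given: they have to be found in the camera images.
- reader: White benchtop cartridge reader, housing 200 (x) by 280 (y) by 30 mm, fixed to the table. Origin: centre of its underside; z up, x points to its back (away from the robot), y to its left. Right half: the open nest, a dark plate; left front: the black feed knob on a 38 mm high grey cover; along the back (x = +80 mm) guide rods with the scan head, up to 86 mm high.
- corner (a point): The nest's inner corner, on the nest floor (32 mm above the table), at (30, -50, 32) mm in the reader frame, same axes as the reader. The far stop's face is the plane x = 0 here, y -48 to +2 mm; the left stop's face is the plane y = 0, x -52 to -6 mm. Both are aluminium bars, 9 mm higher than the nest floor. Free nest floor: x -93 to 0, y -81 to 0 mm.
- feed_knob (a joint): Feed knob angle in rad: 0 at its zero stop, growing clockwise seen from above (starts at about 1.4 to 2.5). It drives the scan head 45 mm per rad: at 0 the head is parked, clear of the nest; away from 0 it stands over the nest. Stays where left, turns with under 0.1 N m.
- knob_grip (a point): On the knob's vertical axis, 57 mm above the table, axes turning with the knob. The knob has a bar grip 40 mm long along this point's x axis, 12 mm wide (pinch across it), from 46 to 67 mm above the table, on a round skirt 42 mm across; a white pointer marks its -x end. At zero the pointer looks to the reader's front (x axis parallel to the reader's x).
- scan_head: White scan head with a blue stripe on a grey carriage, 42 mm wide (y), 113 mm long; origin on the guide rods, 60 mm above the table, axes as the reader. It overhangs the nest from 96 mm in front of the origin, between 60 and 82 mm above the table. Parked: origin at y = +30 mm in the reader frame. It moves along y only.
- blue_cartridge: The white test cartridge with the blue round cap, 62 (x) by 47 (y) by 21 mm, 21 g, lying loose in the tray. Origin: centre of its underside, z up; +x is the cap end. White body 12 mm thick with rounded corners: a flat end 25 mm wide at x = +31 mm, the sides bulge gently, widest (y = +-23.3 mm) at x = +2 mm. Pressed home in the corner its origin is at (-31, -23.3, 0) mm in the corner frame.
- blue_cap (a point): Centre of the top of the blue cap, 21 mm above the cartridge's underside, 9 mm from its origin towards +x. The cap is an upright cylinder 27 mm across, 12 to 21 mm above the underside: a good place to grasp, with any yaw.
- far_pin (a joint): Brass spring contact pin in the middle of the far stop, 6 mm above the nest floor: travel in m, 0 out (stands 4 mm proud of the stop); it reads about 0.0035 when the cartridge is flush against the stop. 2 N to start, 4 N when fully in.
- left_pin (a joint): The same kind of pin in the left stop, 29 mm in front of the far stop's face: 0 out (4 mm proud), about 0.0035 when the cartridge is flush. 2 N to start, 4 N fully in.
- far_stop: Aluminium stop bar at the back of the nest with its pin (origin: middle of its face, 3 mm below the nest floor, axes as the reader); fixed to the reader.
- left_stop: Aluminium stop bar at the left of the nest with its pin (origin: middle of its face, 3 mm below the nest floor, axes as the reader); fixed to the reader.
- tray: Shallow cream tray, 194 (x) by 284 (y) by 26 mm, to the right of the reader, fixed. Origin: centre of its underside; its floor is 2 mm thick; walls 26 mm high, inside 168 by 258 mm.
- orange_cartridge_1: Cartridge with an orange cap, otherwise like the blue one, in the same tray; to be left alone.
- orange_cartridge_2: Second cartridge with an orange cap, in the same tray; to be left alone.
Not all that is in view belongs to the job. Leave any black or pink look-alike of the blue_cartridge alone.

How it is judged:
By the outcome, as a careful person would: the job done as asked, in the order asked, and still so for the second after the job is handed in, while the arm keeps its last pose, push and grip.
It also fails if it takes over 61 s, if anything falls off the work surface, if the arm or the gripper's body presses on something with over 40 N, if the wrist force passes 120 N, or if a joint passes its speed limit or range.

## Working session

There is one attempt and no reset: what is moved stays moved. The work goes in short steps, Python scripts to look and compute and a tool call to move; the robot and the scene stay as the last step left them, time stands still between calls to the robot, and variables do not carry over. Pictures are saved under pics/ and viewed, at most 13 in all, crops included, and the job is handed in when it is done.

Besides the shell and the picture viewer there is one more tool, called as a command line: name --argument value ..., lists and objects as JSON in quotes. jog_arm: Moves the arm, as the interface text tells. Shifts and turns lie within -1 to 1; 1 stands for 0.25 m of shift or 180 degrees of turn. Its arguments: {"type":"object","properties":{"increments":{"type":"array"},"force":{"type":"number"}},"required":["increments"]}

```bash
ls; mkdir -p pics
cat > h.py <<'E'
import numpy as np, cv2
from scipy.spatial.transform import Rotation as R
from workcell import env, cams, ticket, spotter
def q2R(q): return R.from_quat([q[1],q[2],q[3],q[0]]).as_matrix()
def shot(name):
    s=env.get_state(); c=cams.read_camera(name)
    if name=='wrist':
        T=np.eye(4);T[:3,:3]=q2R(s['orientation']);T[:3,3]=s['tcp_pos']
        M=T@np.array(c['mount']); c['Rw'],c['t']=M[:3,:3],M[:3,3]
    else:
        c['t']=np.array(c['xyz']); a=np.array(c['attitude']); c['Rw']=a if a.shape==(3,3) else q2R(a)
    return c
def K(c): return np.array([[c['fx'],0,c['cx']],[0,c['fy'],c['cy']],[0,0,1.]])
def ray(c,uv):
    p=cv2.undistortPoints(np.array([[uv]],float),K(c),np.array([c['k1'],0,0,0.]))[0,0]
    return c['Rw']@np.array([p[0],p[1],1])
def onz(c,uv,z):
    d=ray(c,uv); return c['t']+d*(z-c['t'][2])/d[2]
def proj(c,P):
    p=(np.atleast_2d(P)-c['t'])@c['Rw']
    return cv2.projectPoints(p,np.zeros(3),np.zeros(3),K(c),np.array([c['k1'],0,0,0.]))[0][:,0]
E
python3 - <<'E'
from h import *
s=env.get_state(); print({k:np.round(v,3) for k,v in s.items()})
ims=[]
for n in ('scene','top'):
    c=shot(n); print(n,c['t'],c.get('attitude'),c['fx'],c['k1'])
    cv2.imwrite(f'pics/{n}0.png',c['pixels'][:,:,::-1])
    for t,z in (('reader',0),('corner',.032),('knob_grip',.057),('scan_head',.06),('blue_cap',.023),('blue_cartridge',.002),('tray',0),('far_stop',.029),('left_stop',.029),('orange_cartridge_1',.002)):
        for d in spotter.landmark_of(t,n)[:4]: print(t,np.round(d['conf'],2),np.round(d['uv'],1),np.round(onz(c,d['uv'],z),4))
E
```

```text
pics
{'clock': np.float64(0.0), 'joint_pos': array([-1.418,  0.314,  0.045,  1.304, -0.   ,  1.431]), 'qvel': array([-0.002,  0.002,  0.   , -0.001,  0.   ,  0.001]), 'tau': array([-0.0000e+00, -4.8062e+01,  2.9854e+01,  1.9000e-02, -0.0000e+00,
        0.0000e+00]), 'tcp_pos': array([ 0.166, -0.55 ,  0.23 ]), 'orientation': array([-0.001,  0.989,  0.146, -0.   ]), 'wrist_force': array([ 0.238, -0.588, -0.823]), 'ft_torque': array([-0.009,  0.059,  0.029]), 'grip_force': np.float64(0.0), 'finger_gap': np.float64(0.086)}
scene [-0.07034738 -0.88497698  0.61387224] [-0.47794477  0.80186978 -0.30467642  0.18906593] 413.37597622785813 -0.06694113231498108
knob_grip 0.57 [165.8 172.8] [0.5152 0.1907 0.057 ]
blue_cap 0.87 [360.  272.2] [ 0.6052 -0.4946  0.023 ]
blue_cap 0.85 [323.4 304.1] [ 0.4624 -0.5064  0.023 ]
blue_cap 0.64 [253.3 233.8] [ 0.5273 -0.2162  0.023 ]
blue_cap 0.52 [285.5 199.5] [ 0.7231 -0.1404  0.023 ]
blue_cartridge 0.97 [330.3 307.3] [ 0.4847 -0.5089  0.002 ]
blue_cartridge 0.84 [362.7 278.7] [ 0.6141 -0.4991  0.002 ]
blue_cartridge 0.67 [252.  238.4] [ 0.5314 -0.2067  
[... 626 characters left out ...]
  0.024 0.06 ]
blue_cap 0.8 [365.5 230.3] [ 0.4664 -0.4998  0.023 ]
blue_cap 0.61 [259.2 157.8] [ 0.7081 -0.1462  0.023 ]
blue_cap 0.59 [278.7 216. ] [ 0.5112 -0.2125  0.023 ]
blue_cap 0.59 [361.  191.5] [ 0.5962 -0.4884  0.023 ]
blue_cartridge 0.67 [360.6 188.3] [ 0.6107 -0.4928  0.002 ]
blue_cartridge 0.57 [259.3 161.1] [ 0.7017 -0.1468  0.002 ]
blue_cartridge 0.47 [281.  215.9] [ 0.5137 -0.2214  0.002 ]
blue_cartridge 0.47 [364.3 228.2] [ 0.4749 -0.5015  0.002 ]
tray 0.83 [303.1 213.3] [ 0.5235 -0.2961  0.    ]
far_stop 0.4 [215.7 199.7] [ 0.5627 -0.0033  0.029 ]
orange_cartridge_1 0.74 [301.7 213.1] [ 0.5239 -0.2911  0.002 ]
orange_cartridge_1 0.71 [322.5 207.5] [ 0.5436 -0.3616  0.002 ]
```

Run:
```python
import cv2,numpy as np
a=cv2.imread('pics/top0.png')[110:290,120:420]; cv2.imwrite('pics/top0c.png',cv2.resize(a,None,fx=2.66,fy=2.66,interpolation=cv2.INTER_CUBIC))
```

```text
(no output)
```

View pics/top0c.png

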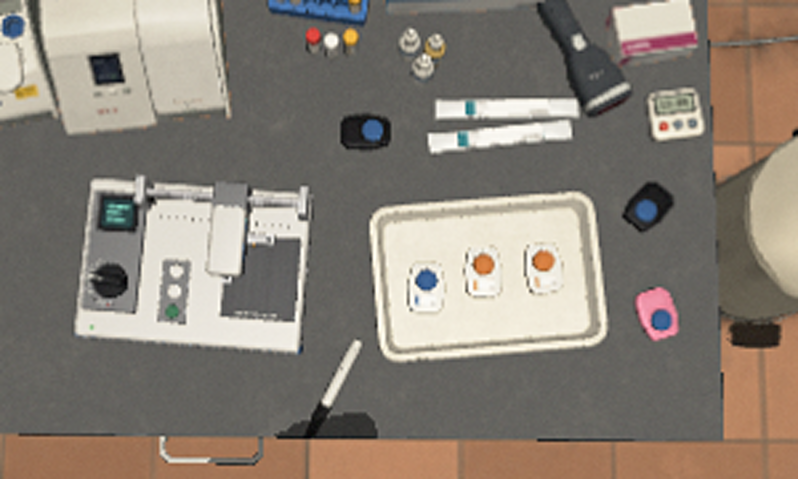

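View pics/scene0.png

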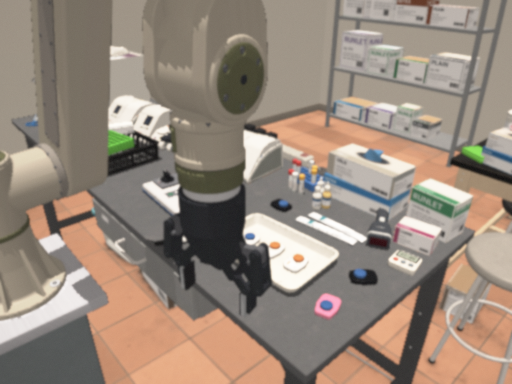

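The top view shows the blue-capped cartridge at crop (426,285), leftmost in the tray with its cap away from the robot. The reader's knob is at (108,282), its pointer to the left, and the scan head stands over the nest at (228,240). The black and pink look-alikes lie outside the tray. The scene view shows mainly the arm.

```bash
cat >> h.py <<'E'
def yawof(s): 
    m=q2R(s['orientation']); return np.arctan2(m[1,0],m[0,0])
def plan(p,yaw,n,g=0):
    s=env.get_state(); p0=np.array(s['tcp_pos']); y0=yawof(s); dy=(yaw-y0+np.pi)%(2*np.pi)-np.pi
    y=y0; d=(np.array(p)-p0)/n; 
    print('yaw0',round(y0,3),'dyaw/row deg',round(np.degrees(dy/n),2))
    for i in range(n):
        m=np.array([[np.cos(y),np.sin(y),0],[np.sin(y),-np.cos(y),0],[0,0,-1]]); v=m.T@d/.25
        print('[%.3f,%.3f,%.3f,0,0,%.4f,%d],'%(*v,-dy/n/np.pi,g),end='')
        y+=dy/n
    print()
E
python3 - <<'E'
from h import *
c=shot('wrist'); print(np.round(c['mount'],3),c['fx'],c['k1'])
plan([.45,-.22,.26],.293,14)
t=shot('top')
f=lambda x,y:(120+x/2.66,110+y/2.66)
a,b=onz(t,f(77,335),.03),onz(t,f(298,352),.03); print(a,b,'reader yaw',np.arctan2(b[1]-a[1],b[0]-a[0])+np.pi/2)
E
```

```text
[[-0.    -0.958 -0.285  0.073]
 [ 1.    -0.    -0.    -0.001]
 [ 0.    -0.285  0.958 -0.142]
 [ 0.     0.     0.     1.   ]] 266.36546184862505 -0.042431076831340515
yaw0 0.293 dyaw/row deg 0.0
[0.105,-0.067,-0.008,0,0,-0.0000,0],[0.105,-0.067,-0.008,0,0,-0.0000,0],[0.105,-0.067,-0.008,0,0,-0.0000,0],[0.105,-0.067,-0.008,0,0,-0.0000,0],[0.105,-0.067,-0.008,0,0,-0.0000,0],[0.105,-0.067,-0.008,0,0,-0.0000,0],[0.105,-0.067,-0.008,0,0,-0.0000,0],[0.105,-0.067,-0.008,0,0,-0.0000,0],[0.105,-0.067,-0.008,0,0,-0.0000,0],[0.105,-0.067,-0.008,0,0,-0.0000,0],[0.105,-0.067,-0.008,0,0,-0.0000,0],[0.105,-0.067,-0.008,0,0,-0.0000,0],[0.105,-0.067,-0.008,0,0,-0.0000,0],[0.105,-0.067,-0.008,0,0,-0.0000,0],
[0.44030714 0.21273763 0.03      ] [ 0.42267663 -0.06006065  0.03      ] reader yaw -0.06453861641018777
```

jog_arm --increments '[[[0.105,-0.067,-0.008,0,0,0,0],[0.105,-0.067,-0.008,0,0,0,0],[0.105,-0.067,-0.008,0,0,0,0],[0.105,-0.067,-0.008,0,0,0,0],[0.105,-0.067,-0.008,0,0,0,0],[0.105,-0.067,-0.008,0,0,0,0],[0.105,-0.067,-0.008,0,0,0,0],[0.105,-0.067,-0.008,0,0,0,0],[0.105,-0.067,-0.008,0,0,0,0],[0.105,-0.067,-0.008,0,0,0,0],[0.105,-0.067,-0.008,0,0,0,0],[0.105,-0.067,-0.008,0,0,0,0],[0.105,-0.067,-0.008,0,0,0,0],[0.105,-0.067,-0.008,0,0,0,0],[0,0,0,0,0,0,0]]]'

```text
clock: 2.7
tcp_pos: [0.4519, -0.2177, 0.2596]
orientation: [-0.0, 0.989, 0.148, 0.001]
wrist_force: [-0.3, -0.8, 0.0]
finger_gap: 0.0857
grip_force: 0.0
```

```bash
cat > det.py <<'E'
from h import *
def det(cam,items,c):
    for t,z in items:
        for d in spotter.landmark_of(t,cam)[:4]: print(t,np.round(d['conf'],2),np.round(d['uv'],1),np.round(onz(c,d['uv'],z),4))
E
python3 - <<'E'
from det import *
c=shot('wrist'); cv2.imwrite('pics/w1.png',c['pixels'][:,:,::-1])
det('wrist',(('blue_cap',.023),('blue_cartridge',.002),('tray',0)),c)
for d in spotter.cut_out('blue_cartridge','wrist'):
    m=d['region'].astype(np.uint8); P=np.argwhere(m)[:,::-1].astype(float)
    W=np.array([onz(c,p,.014)[:2] for p in P]); print(d['conf'],d['uv'],m.sum(),cv2.minAreaRect((W*1000).astype(np.float32)))
plan([.51,.07,.28],1.5,14)
E
```

```text
blue_cap 0.97 [472.2 117.2] [ 0.6047 -0.4896  0.023 ]
blue_cap 0.85 [267.5 113.8] [ 0.5212 -0.2111  0.023 ]
blue_cap 0.65 [439.1 207.5] [ 0.4678 -0.5074  0.023 ]
blue_cartridge 0.87 [469.7 111.4] [ 0.6156 -0.498   0.002 ]
blue_cartridge 0.83 [265.  122.3] [ 0.5087 -0.2121  0.002 ]
blue_cartridge 0.78 [435.4 196.5] [ 0.48   -0.5095  0.002 ]
tray 0.83 [315.9 131.7] [ 0.5179 -0.2886  0.    ]
0.86 [469.6, 110.8] 1380 ((613.6029052734375, -491.6629333496094), (50.96300506591797, 67.23860168457031), 45.96852111816406)
0.62 [436.6, 196.9] 1142 ((479.19287109375, -498.47735595703125), (64.49016571044922, 54.157562255859375), 12.152981758117676)
0.57 [263.7, 122.3] 1244 ((508.14501953125, -213.40386962890625), (45.75694274902344, 60.18452453613281), 89.50489044189453)
yaw0 0.292 dyaw/row deg 4.95
[0.040,-0.075,-0.006,0,0,-0.0275,0],[0.047,-0.071,-0.006,0,0,-0.0275,0],[0.053,-0.067,-0.006,0,0,-0.0275,0],[0.058,-0.062,-0.006,0,0,-0.0275,0],[0.063,-0.056,-0.006,0,0,-0.0275,0],[0.068,-0.051,-0.006,0,0,-0.0275,0],[0.072,-0.045,-0.006,0,0,-0.0275,0],[0.076,-0.038,-0.006,0,0,-0.0275,0],[0.079,-0.032,-0.006,0,0,-0.0275,0],[0.081,-0.025,-0.006,0,0,-0.0275,0],[0.083,-0.018,-0.006,0,0,-0.0275,0],[0.084,-0.011,-0.006,0,0,-0.0275,0],[0.085,-0.003,-0.006,0,0,-0.0275,0],[0.085,0.004,-0.006,0,0,-0.0275,0],
```

View pics/w1.png

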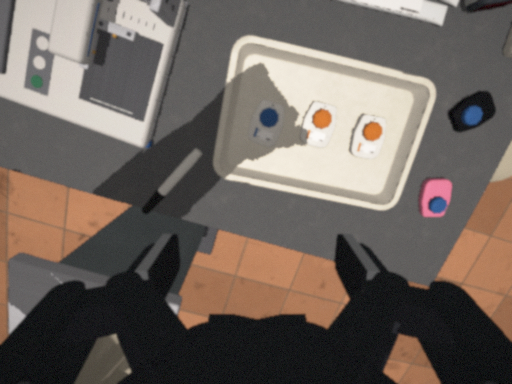

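The wrist view shows the tray with the blue-capped cartridge at (268,118), at about (0.51,-0.21) in the world. The nest and head are at the upper left. Next I move above the reader.

jog_arm --increments '[[[0.04,-0.075,-0.006,0,0,-0.0275,0],[0.047,-0.071,-0.006,0,0,-0.0275,0],[0.053,-0.067,-0.006,0,0,-0.0275,0],[0.058,-0.062,-0.006,0,0,-0.0275,0],[0.063,-0.056,-0.006,0,0,-0.0275,0],[0.068,-0.051,-0.006,0,0,-0.0275,0],[0.072,-0.045,-0.006,0,0,-0.0275,0],[0.076,-0.038,-0.006,0,0,-0.0275,0],[0.079,-0.032,-0.006,0,0,-0.0275,0],[0.081,-0.025,-0.006,0,0,-0.0275,0],[0.083,-0.018,-0.006,0,0,-0.0275,0],[0.084,-0.011,-0.006,0,0,-0.0275,0],[0.085,-0.003,-0.006,0,0,-0.0275,0],[0.085,0.004,-0.006,0,0,-0.0275,0],[0,0,0,0,0,0,0],[0,0,0,0,0,0,0]]]'

```text
clock: 4.55
tcp_pos: [0.5099, 0.0705, 0.2801]
orientation: [0.0, 0.732, 0.682, -0.0]
wrist_force: [0.1, -0.6, 0.7]
finger_gap: 0.0856
grip_force: 0.0
```

Run:
```python
from det import *
c=shot('wrist'); cv2.imwrite('pics/w2.png',c['pixels'][:,:,::-1])
det('wrist',(('knob_grip',.057),('corner',.032),('reader',0),('scan_head',.06),('far_stop',.029),('left_stop',.029)),c)
print(env.get_state()['joint_pos'])
```

```text
knob_grip 0.74 [253.2  83.1] [0.5132 0.1768 0.057 ]
corner 0.89 [291.4 187.5] [0.5602 0.0256 0.032 ]
reader 0.73 [268.2 154.3] [0.5289 0.0737 0.    ]
scan_head 0.73 [325.9 192.5] [0.6061 0.0231 0.06  ]
far_stop 0.54 [290.4 201.3] [0.5583 0.0023 0.029 ]
left_stop 0.43 [273.4 188.8] [0.5328 0.0245 0.029 ]
[-1.82640759e-02  1.85840130e-01 -1.83089233e-03  1.38310167e+00
 -1.53463535e-04  1.62236340e+00]
```

View pics/w2.png

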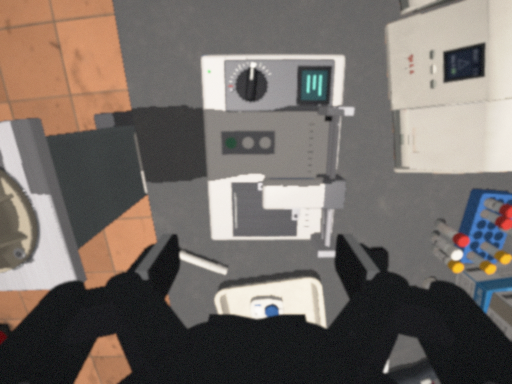

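Run:
```python
import cv2,numpy as np
a=cv2.imread('pics/w2.png')
A=cv2.resize(a[45:125,200:350],None,fx=5,fy=5,interpolation=cv2.INTER_CUBIC)[:300]
r=lambda x,y,w=40,h=30,f=9.9:cv2.resize(a[y:y+h,x:x+w],(400,300),interpolation=cv2.INTER_CUBIC)
A=cv2.resize(a[45:125,200:350],(800,427),interpolation=cv2.INTER_CUBIC)
B=cv2.resize(a[222:252,190:360],(800,141),interpolation=cv2.INTER_CUBIC)
cv2.imwrite('pics/w2c.png',np.vstack([A,B]))
```

```text
(no output)
```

View pics/w2c.png

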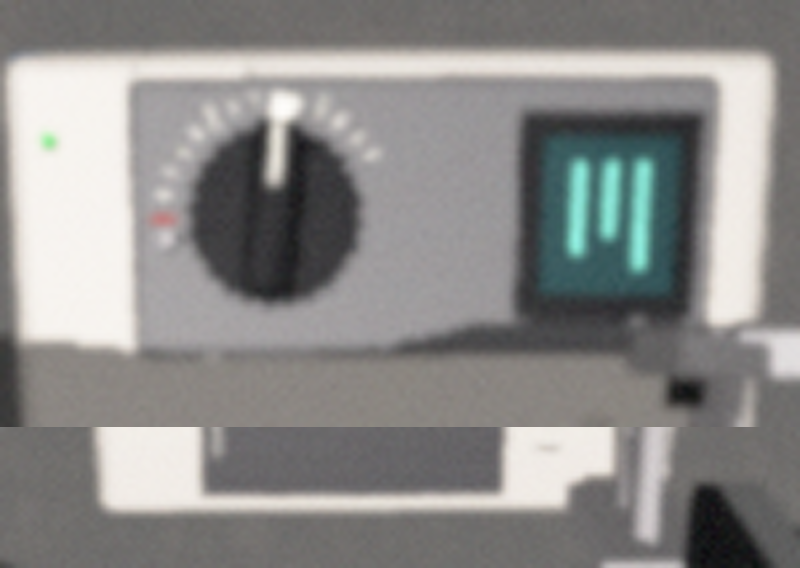

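Run:
```python
from det import *
c=shot('wrist')
FL,BL,FR=[onz(c,u,.03)[:2] for u in((201.5,56.2),(345,55.3),(211.9,239.6))]
print(FL,BL,FR,np.linalg.norm(BL-FL),np.linalg.norm(FL-FR))
d=BL-FL;e=FL-FR; print('yaw',np.arctan2(d[1],d[0]),np.arctan2(-e[0],e[1]))
print('center',(BL+FR)/2)
a,b=onz(c,(253.6,64.7),.067),onz(c,(251,79.7),.067); print('ptr',a,b); v=(b-a); print('knob x yaw',np.arctan2(v[1],v[0]))
for u in ((192,215),(358,215),(276,125),(276,303)): print(onz(c,(200+u[0]/5.333,45+u[1]/5.333),.044)[:2])
d=spotter.cut_out('knob_grip','wrist'); 
for x in d[:2]: print(x['conf'],x['uv'],x['region'].sum())
```

```text
[0.44586312 0.21903309] [0.64005259 0.20705903] [ 0.42803997 -0.05450664] 0.19455829719008663 0.27411977615347377
yaw -0.06158374855884795 -0.0650654672367606
center [0.53404628 0.07627619]
ptr [0.51540722 0.19753503 0.067     ] [0.51088986 0.18034905 0.067     ]
knob x yaw -1.8278336363917274
[0.49006688 0.1770716 ]
[0.5315819  0.17413229]
[0.51265259 0.19658042]
[0.50948583 0.15443933]
0.7 [251.3, 81.9] 889
```

Run:
```python
from det import *
plan([.512,.176,.12],1.325,8,100)
```

```text
yaw0 1.502 dyaw/row deg -1.26
[0.052,-0.003,0.080,0,0,0.0070,100],[0.052,-0.004,0.080,0,0,0.0070,100],[0.052,-0.005,0.080,0,0,0.0070,100],[0.052,-0.006,0.080,0,0,0.0070,100],[0.052,-0.007,0.080,0,0,0.0070,100],[0.052,-0.008,0.080,0,0,0.0070,100],[0.052,-0.009,0.080,0,0,0.0070,100],[0.051,-0.011,0.080,0,0,0.0070,100],
```

jog_arm --increments '[[[0.052,-0.003,0.08,0,0,0.007,100],[0.052,-0.004,0.08,0,0,0.007,100],[0.052,-0.005,0.08,0,0,0.007,100],[0.052,-0.006,0.08,0,0,0.007,100],[0.052,-0.007,0.08,0,0,0.007,100],[0.052,-0.008,0.08,0,0,0.007,100],[0.052,-0.009,0.08,0,0,0.007,100],[0.051,-0.011,0.08,0,0,0.007,100],[0,0,0,0,0,0,100],[0,0,0,0,0,0,100]]]'

```text
clock: 6.0
tcp_pos: [0.5116, 0.1758, 0.1203]
orientation: [-0.0, 0.788, 0.616, -0.001]
wrist_force: [-0.6, -0.4, 0.1]
finger_gap: 0.0519
grip_force: 0.0
```

Run:
```python
from det import *
c=shot('wrist')
det('wrist',(('knob_grip',.057),),c)
a=c['pixels'][:,:,::-1].copy()
cv2.imwrite('pics/w3.png',a)
s=env.get_state(); m=q2R(s['orientation'])
for g in(-.02,0,.02): print(g,np.round(proj(c,np.array([.512,.176,.067])+m[:,0]*g),1))
plan([.512,.176,.05],1.325,5,100)
```

```text
knob_grip 0.71 [255.9 202.1] [0.5113 0.1767 0.057 ]
-0.02 [[256.9 230.4]]
0 [[256.9 207.1]]
0.02 [[257.  182.4]]
yaw0 1.326 dyaw/row deg -0.01
[0.000,-0.001,0.057,0,0,0.0001,100],[0.000,-0.001,0.057,0,0,0.0001,100],[0.000,-0.001,0.057,0,0,0.0001,100],[0.000,-0.001,0.057,0,0,0.0001,100],[0.000,-0.001,0.057,0,0,0.0001,100],
```

View pics/w3.png

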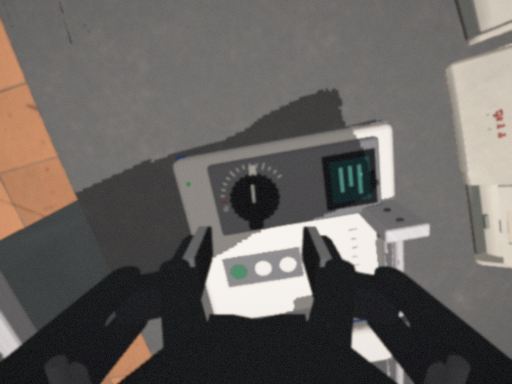

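The knob sits centred between the fingers at (254,198), with its pointer up at (252,166), so I descend and pinch.

jog_arm --increments '[[[0,0,0.057,0,0,-0.003,100],[0,0,0.057,0,0,-0.003,100],[0,0,0.057,0,0,-0.003,100],[0,0,0.057,0,0,-0.003,100],[0,0,0.05,0,0,0,100],[0,0,0,0,0,0,100],[0,0,0,0,0,0,255],[0,0,0,0,0,0,255],[0,0,0,0,0,0,255],[0,0,0,0,0,0,255],[0,0,0,0,0,0,255],[0,0,0,0,0,0,255]]]' --force 30

```text
clock: 7.3
tcp_pos: [0.5097, 0.1769, 0.0517]
orientation: [-0.002, 0.776, 0.631, -0.001]
wrist_force: [-7.5, 2.1, 9.3]
finger_gap: 0.0114
grip_force: 30.4
```

jog_arm --increments '[[[0,-0.008,-0.006,0,0,0,255],[0,0,0,0,0,-0.03,255],[0,0,0,0,0,-0.03,255],[0,0,0,0,0,-0.03,255],[0,0,0,0,0,-0.03,255],[0,0,0,0,0,-0.03,255],[0,0,0,0,0,-0.03,255],[0,0,0,0,0,-0.03,255],[0,0,0,0,0,-0.03,255],[0,0,0,0,0,-0.03,255],[0,0,0,0,0,-0.03,255],[0,0,0,0,0,-0.03,255],[0,0,0,0,0,-0.03,255],[0,0,0,0,0,-0.03,255],[0,0,0,0,0,-0.03,255],[0,0,0,0,0,-0.03,255],[0,0,0,0,0,-0.03,255],[0,0,0,0,0,0,255]]]'

```text
clock: 9.1
tcp_pos: [0.5073, 0.1756, 0.0518]
orientation: [-0.002, 0.133, 0.991, -0.001]
wrist_force: [-5.8, -2.2, -0.0]
finger_gap: 0.0113
grip_force: 31.9
```

Run:
```python
from det import *
s=env.get_state();print(yawof(s),s['ft_torque'],s['wrist_force'],s['joint_pos'])
for n in ('top','wrist'):
    c=shot(n); det(n,(('scan_head',.06),('corner',.032),('reader',0)),c); cv2.imwrite(f'pics/{n}4.png',c['pixels'][:,:,::-1])
```

```text
2.8740050332777125 [-0.45343357  1.1373904   0.017637  ] [-5.84724632 -2.21197529 -0.00775489] [ 0.18418946  0.36730429 -0.34238286  0.8660493  -0.00109577  0.45177356]
scan_head 0.78 [187.7 184.2] [0.6084 0.0863 0.06  ]
corner 0.63 [205.3 198.1] [0.5672 0.031  0.032 ]
corner 0.5 [188.5 181.6] [0.6222 0.0887 0.032 ]
reader 0.92 [194.8 209.2] [0.5336 0.0694 0.    ]
corner 0.35 [259.  245.9] [0.5237 0.1733 0.032 ]
reader 0.93 [152.3 264.2] [0.5338 0.0777 0.    ]
```

jog_arm --increments '[[[0,0,0,0,0,-0.02,255],[0,0,0,0,0,-0.02,255],[0,0,0,0,0,-0.02,255],[0,0,0,0,0,-0.01,255],[0,0,0,0,0,-0.008,255],[0,0,0,0,0,0,255]]]'

```text
clock: 10.1
tcp_pos: [0.5073, 0.1751, 0.0518]
orientation: [-0.002, 0.013, 1.0, -0.001]
wrist_force: [-5.9, -3.4, 1.3]
finger_gap: 0.0118
grip_force: 35.3
```

Run:
```python
from det import *
s=env.get_state();print(yawof(s),s['ft_torque'],s['wrist_force'],s['tcp_pos'])
```

```text
3.11567178792424 [-0.62368731  1.17522844 -0.63030044] [-5.86491579 -3.40278153  1.28176759] [0.50725322 0.17511055 0.05180047]
```

jog_arm --increments '[[[0,0,0,0,0,0,100],[0,0,0,0,0,0,100],[0,0,0,0,0,0,100],[0,0,0,0,0,0,100],[0,0,-0.08,0,0,0,100],[0,0,-0.12,0,0,0,100],[0,0,-0.12,0,0,0,100],[0,0,-0.12,0,0,0,100],[0,0,-0.12,0,0,0,100],[0,0.1,-0.12,0,0,0,100],[0,0,0,0,0,0,100]]]'

```text
clock: 11.2
tcp_pos: [0.5132, 0.2037, 0.2271]
orientation: [0.004, 0.011, 1.0, 0.001]
wrist_force: [0.9, 1.0, 0.1]
finger_gap: 0.0517
grip_force: 0.0
```

Run:
```python
from det import *
s=env.get_state();print(yawof(s),s['tcp_pos'])
c=shot('wrist'); det('wrist',(('knob_grip',.057),('scan_head',.06),('corner',.032),('far_stop',.029),('left_stop',.029),('reader',0)),c)
a=c['pixels'][:,:,::-1]; cv2.imwrite('pics/w5.png',cv2.resize(a,(800,600),interpolation=cv2.INTER_CUBIC))
c=shot('top'); det('top',(('scan_head',.06),('corner',.032),('reader',0)),c)
```

```text
3.1188623656296275 [0.5131608  0.20369554 0.22711919]
knob_grip 0.64 [232.1 164.5] [0.5051 0.1757 0.057 ]
scan_head 0.67 [177.8 249.7] [0.6164 0.0988 0.06  ]
corner 0.89 [122.1 204. ] [0.5611 0.0206 0.032 ]
far_stop 0.86 [111.8 204. ] [0.5619 0.0044 0.029 ]
left_stop 0.84 [124.2 184. ] [0.5338 0.0268 0.029 ]
reader 0.67 [164.2 177.3] [0.5333 0.0716 0.    ]
reader 0.39 [230.7 168.3] [0.5226 0.1679 0.    ]
scan_head 0.74 [183.5 179.9] [0.6225 0.1006 0.06  ]
reader 0.75 [197.4 207.8] [0.5385 0.0608 0.    ]
```

View pics/w5.png

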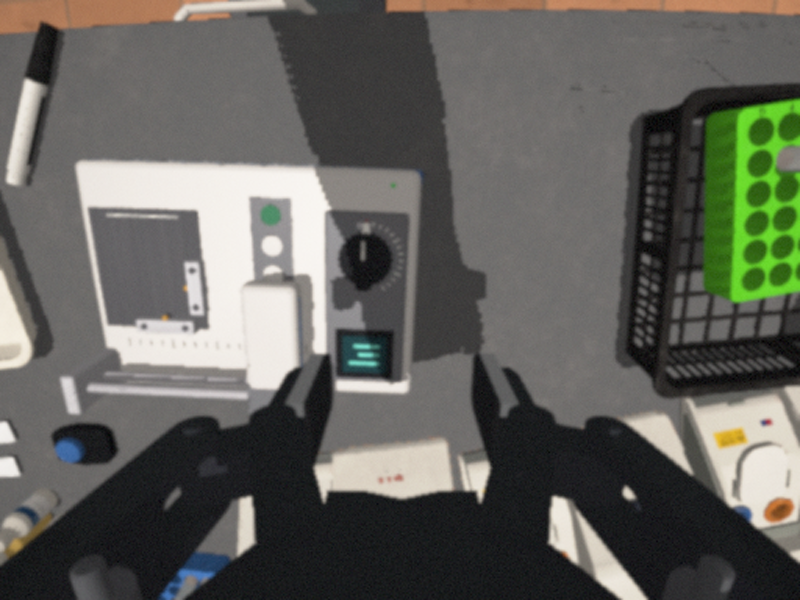

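The head now stands parked at (270,330) in the enlarged view. The knob pointer looks to the reader's front at (365,232), and the nest is clear, with the stops at (195,287) and (165,326). Next is the tray.

Run:
```python
from det import *
plan([.52,-.211,.15],2.29,16,80)
```

```text
yaw0 3.117 dyaw/row deg -2.96
[-0.005,-0.103,0.018,0,0,0.0164,80],[-0.010,-0.103,0.018,0,0,0.0164,80],[-0.016,-0.102,0.018,0,0,0.0164,80],[-0.021,-0.101,0.018,0,0,0.0164,80],[-0.026,-0.100,0.018,0,0,0.0164,80],[-0.031,-0.098,0.018,0,0,0.0164,80],[-0.036,-0.097,0.018,0,0,0.0164,80],[-0.041,-0.095,0.018,0,0,0.0164,80],[-0.046,-0.092,0.018,0,0,0.0164,80],[-0.051,-0.090,0.018,0,0,0.0164,80],[-0.055,-0.087,0.018,0,0,0.0164,80],[-0.060,-0.084,0.018,0,0,0.0164,80],[-0.064,-0.081,0.018,0,0,0.0164,80],[-0.068,-0.077,0.018,0,0,0.0164,80],[-0.072,-0.074,0.018,0,0,0.0164,80],[-0.076,-0.070,0.018,0,0,0.0164,80],
```

jog_arm --increments '[[[-0.005,-0.103,0.018,0,0,0.0164,80],[-0.01,-0.103,0.018,0,0,0.0164,80],[-0.016,-0.102,0.018,0,0,0.0164,80],[-0.021,-0.101,0.018,0,0,0.0164,80],[-0.026,-0.1,0.018,0,0,0.0164,80],[-0.031,-0.098,0.018,0,0,0.0164,80],[-0.036,-0.097,0.018,0,0,0.0164,80],[-0.041,-0.095,0.018,0,0,0.0164,80],[-0.046,-0.092,0.018,0,0,0.0164,80],[-0.051,-0.09,0.018,0,0,0.0164,80],[-0.055,-0.087,0.018,0,0,0.0164,80],[-0.06,-0.084,0.018,0,0,0.0164,80],[-0.064,-0.081,0.018,0,0,0.0164,80],[-0.068,-0.077,0.018,0,0,0.0164,80],[-0.072,-0.074,0.018,0,0,0.0164,80],[-0.076,-0.07,0.018,0,0,0.0164,80],[0,0,0,0,0,0,80],[0,0,0,0,0,0,80]]]'

```text
clock: 13.55
tcp_pos: [0.5207, -0.2116, 0.1499]
orientation: [-0.0, 0.412, 0.911, 0.0]
wrist_force: [-0.1, -0.2, -0.1]
finger_gap: 0.0589
grip_force: 0.0
```

Run:
```python
from det import *
s=env.get_state();print(yawof(s),s['tcp_pos'],s['joint_pos'])
c=shot('wrist'); det('wrist',(('blue_cap',.023),('blue_cartridge',.002)),c)
a=c['pixels'][:,:,::-1].copy(); uv=spotter.find_in('blue_cap','wrist')[0]['uv']; print(uv)
hsv=cv2.cvtColor(a,cv2.COLOR_BGR2HSV); m=cv2.inRange(hsv,(100,120,30),(125,255,255)); n,l,st,ce=cv2.connectedComponentsWithStats(m)
for i in range(1,n):
    if st[i,4]>60: print('blue',st[i],ce[i],onz(c,ce[i],.022))
for d in spotter.cut_out('blue_cartridge','wrist')[:3]:
    P=np.argwhere(d['region'])[:,::-1].astype(float); W=np.array([onz(c,p,.014)[:2] for p in P[::3]]); print(d['conf'],d['uv'],cv2.minAreaRect((W*1000).astype(np.float32)))
cv2.imwrite('pics/w6.png',cv2.resize(a[100:325,106:406],(800,600),interpolation=cv2.INTER_CUBIC))
```

```text
2.2917827065260883 [ 0.52066103 -0.21158991  0.14991849] [-5.28930958e-01  3.25336097e-01 -1.39536737e-01  1.10686388e+00
  1.85185229e-04  3.20878845e-01]
blue_cap 0.96 [415.9 244.6] [ 0.7076 -0.1464  0.023 ]
blue_cap 0.56 [246.5 180.4] [ 0.5121 -0.2168  0.023 ]
blue_cap 0.52 [462.4  22. ] [0.563  0.0299 0.023 ]
blue_cartridge 0.77 [410.7 232.6] [ 0.7079 -0.1396  0.002 ]
blue_cartridge 0.76 [245.5 173.1] [ 0.5088 -0.2159  0.002 ]
blue_cartridge 0.47 [ 91.9 315.1] [ 0.4799 -0.5055  0.002 ]
blue_cartridge 0.17 [440.2  40.7] [0.5665 0.0174 0.002 ]
[412.7, 234.8]
blue [241 170  22  22 389] [251.74293059 180.41902314] [ 0.51642186 -0.21345044  0.022     ]
blue [401 230  27  24 485] [414.25773196 241.62886598] [ 0.70399206 -0.14522716  0.022     ]
blue [481 289  31  44 506] [497.34980237 308.55335968] [ 0.86770252 -0.13294529  0.022     ]
blue [494 339  18  20 118] [503.45762712 348.33898305] [ 0.93691113 -0.16464556  0.022     ]
0.93 [245.3, 174.2] ((507.0406494140625, -213.41632080078125), (45.00728225708008, 60.275142669677734), 86.07101440429688)
0.59 [415.1, 233.0] ((702.7921752929688, -136.09222412109375), (61.908119201660156, 53.77592468261719), 86.02043151855469)
```

View pics/w6.png

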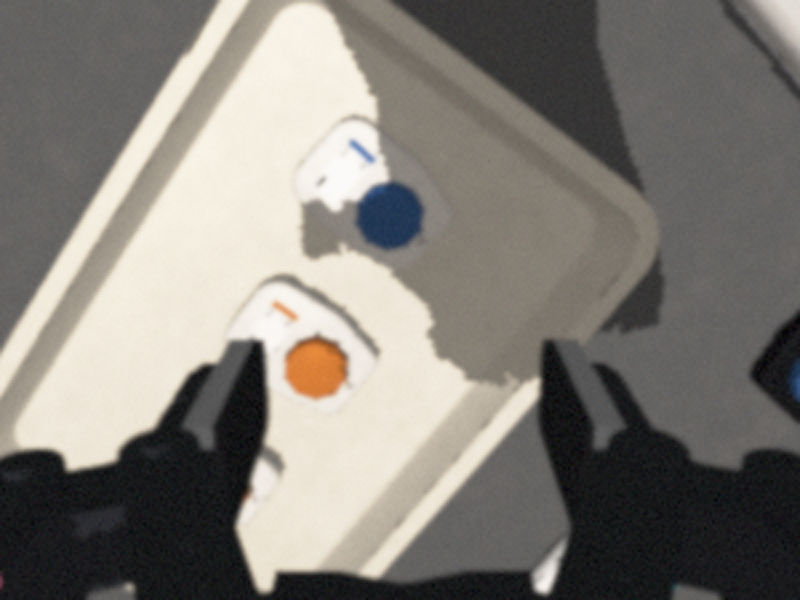

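Run:
```python
from det import *
plan([.5164,-.2135,.0155],2.29,6,100)
```

```text
yaw0 2.294 dyaw/row deg -0.04
[0.001,-0.004,0.090,0,0,0.0002,100],[0.001,-0.004,0.090,0,0,0.0002,100],[0.001,-0.004,0.090,0,0,0.0002,100],[0.001,-0.004,0.090,0,0,0.0002,100],[0.001,-0.004,0.090,0,0,0.0002,100],[0.001,-0.004,0.090,0,0,0.0002,100],
```

The blue cap is at (389,216) in the crop, about (0.516,-0.2135), with the fingers clear of the orange cartridges. I descend and grip.

jog_arm --increments '[[[0.002,-0.006,0.09,0,0,0,100],[0.002,-0.006,0.09,0,0,0,100],[0.002,-0.006,0.09,0,0,0,100],[0,-0.004,0.09,0,0,0,100],[0,0,0.09,0,0,0,100],[0,0,0.06,0,0,0,100],[0,0,0.027,0,0,0,100],[0,0,0,0,0,0,100],[0,0,0,0,0,0,255],[0,0,0,0,0,0,255],[0,0,0,0,0,0,255],[0,0,0,0,0,0,255],[0,0,0,0,0,0,255],[0,0,0,0,0,0,255]]]' --force 35

```text
clock: 15.2
tcp_pos: [0.5169, -0.2141, 0.0174]
orientation: [0.001, 0.412, 0.911, 0.0]
wrist_force: [-1.2, 1.2, 6.1]
finger_gap: 0.0249
grip_force: 34.5
```

jog_arm --increments '[[[0,0,-0.03,0,0,0,255],[0,0,-0.06,0,0,0,255],[0,0,-0.1,0,0,0,255],[0,0,-0.1,0,0,0,255],[0,0,-0.1,0,0,0,255],[0,0,0,0,0,0,255],[0,0,0,0,0,0,255]]]'

```text
clock: 15.9
tcp_pos: [0.5163, -0.214, 0.1142]
orientation: [0.001, 0.412, 0.911, -0.0]
wrist_force: [0.0, -0.2, -1.6]
finger_gap: 0.0246
grip_force: 34.4
```

Run:
```python
from det import *
s=env.get_state();print(yawof(s),s['tcp_pos'],s['finger_gap'])
c=shot('wrist'); z=s['tcp_pos'][2]-.0174
det('wrist',(('blue_cap',z+.023),('blue_cartridge',z+.002)),c)
for d in spotter.cut_out('blue_cartridge','wrist')[:3]:
    P=np.argwhere(d['region'])[:,::-1].astype(float); W=np.array([onz(c,p,z+.014)[:2] for p in P[::2]]); print(d['conf'],d['uv'],len(P),cv2.minAreaRect((W*1000).astype(np.float32)))
a=c['pixels'][:,:,::-1]; cv2.imwrite('pics/w7.png',cv2.resize(a[159:384,106:406],(800,600),interpolation=cv2.INTER_CUBIC))
```

```text
2.292595781188529 [ 0.51626491 -0.21403574  0.11415644] 0.024603917819398847
blue_cap 0.87 [440.8 261.2] [ 0.6085 -0.1505  0.1198]
blue_cap 0.63 [255.3 242.9] [ 0.5162 -0.2141  0.1198]
blue_cartridge 0.97 [435.7 245.8] [ 0.6174 -0.1444  0.0988]
blue_cartridge 0.95 [244.8 221.9] [ 0.5087 -0.2158  0.0988]
blue_cartridge 0.25 [255.6 241.6] [ 0.5232 -0.2218  0.0988]
0.9 [437.2, 248.5] 2334 ((608.5587158203125, -145.1021728515625), (31.879966735839844, 36.57931137084961), 3.409796714782715)
0.58 [243.8, 214.3] 5738 ((507.2064514160156, -211.50985717773438), (45.77057647705078, 62.60346984863281), 89.33926391601562)
0.54 [61.1, 322.4] 86 ((456.6878356933594, -356.8005676269531), (14.463042259216309, 4.52114725112915), 80.22184753417969)
```

View pics/w7.png

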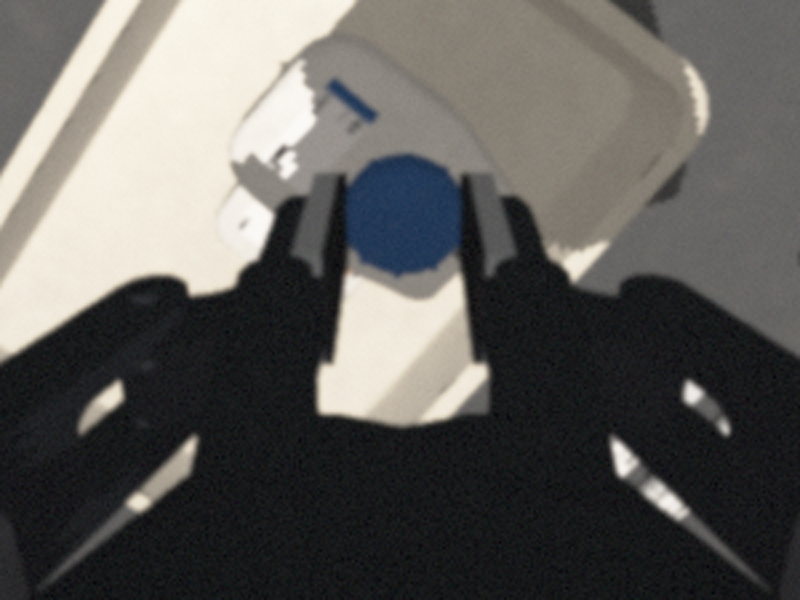

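Run:
```python
from det import *
c=shot('wrist'); s=env.get_state(); z=s['tcp_pos'][2]-.0174
a=c['pixels'][:,:,::-1]; hsv=cv2.cvtColor(a,cv2.COLOR_BGR2HSV); m=cv2.inRange(hsv,(100,90,30),(125,255,255))
n,l,st,ce=cv2.connectedComponentsWithStats(m)
for i in range(1,n):
    if st[i,4]>15 and 200<ce[i][0]<300:
        W=np.array([onz(c,p[::-1],z+(.014 if st[i,4]<200 else .023))[:2] for p in np.argwhere(l==i).astype(float)])
        w,V=np.linalg.eigh(np.cov(W.T)); v=V[:,1]; print(st[i],W.mean(0),'axis deg',np.degrees(np.arctan2(v[1],v[0])),np.sqrt(w)*1000)
# mask symmetric axis of part of body away from fingers
d=[x for x in spotter.cut_out('blue_cartridge','wrist') if abs(x['uv'][0]-244)<15][0]
P=np.argwhere(d['region'])[:,::-1].astype(float); W=np.array([onz(c,p,z+.014)[:2] for p in P])-s['tcp_pos'][:2]
for yaw in np.radians([-8,-6,-4,-2,0,2,4]):
    u=np.array([np.cos(yaw),np.sin(yaw)]);v=np.array([-u[1],u[0]]); x=W@u; y=W@v
    f=[]
    for x0 in np.arange(-.036,-.014,.002):
        k=abs(x-x0)<.001; f.append((y[k].min()+y[k].max())/2*1000)
    print(np.degrees(yaw).round(),'slope',np.polyfit(np.arange(len(f))*2,f,1)[0].round(3),np.mean(f).round(2),'xmin',x.min()*1000)
```

```text
[230 190  16  14  63] [ 0.49088918 -0.20137671] axis deg 179.45305560049712 [0.54588041 3.41680553]
[ 234  217   46   45 1583] [ 0.51417923 -0.21097176] axis deg 136.58760188096272 [6.62475989 6.83979282]
-8.0 slope 0.143 -0.31 xmin -40.940975942414475
-6.0 slope 0.207 0.79 xmin -40.529396502344255
-4.0 slope 0.257 1.81 xmin -40.076226829957704
-2.0 slope 0.267 2.68 xmin -40.21273257724962
0.0 slope 0.251 3.53 xmin -40.30024530419274
2.0 slope 0.285 4.56 xmin -40.338658390009606
4.0 slope 0.338 5.65 xmin -40.32792503427223
```

The cartridge is held by its cap between the pads at (405,213) in the crop, with its axis at about -0.5° in the world. I carry it over the nest, turned to the reader's yaw.

Run:
```python
from det import *
plan([.525,-.0085,.1],2.239,9,255)
```

```text
yaw0 2.293 dyaw/row deg -0.34
[0.065,0.063,0.006,0,0,0.0019,255],[0.066,0.063,0.006,0,0,0.0019,255],[0.066,0.063,0.006,0,0,0.0019,255],[0.067,0.062,0.006,0,0,0.0019,255],[0.067,0.062,0.006,0,0,0.0019,255],[0.067,0.061,0.006,0,0,0.0019,255],[0.068,0.061,0.006,0,0,0.0019,255],[0.068,0.061,0.006,0,0,0.0019,255],[0.068,0.060,0.006,0,0,0.0019,255],
```

jog_arm --increments '[[[0.065,0.063,0.006,0,0,0.0019,255],[0.066,0.063,0.006,0,0,0.0019,255],[0.066,0.063,0.006,0,0,0.0019,255],[0.067,0.062,0.006,0,0,0.0019,255],[0.067,0.062,0.006,0,0,0.0019,255],[0.067,0.061,0.006,0,0,0.0019,255],[0.068,0.061,0.006,0,0,0.0019,255],[0.068,0.061,0.006,0,0,0.0019,255],[0.068,0.06,0.006,0,0,0.0019,255],[0,0,0,0,0,0,255],[0,0,0.08,0,0,0,255],[0,0,0.06,0,0,0,255],[0,0,0.02,0,0,0,255],[0,0,0,0,0,0,255],[0,0,0,0,0,0,255]]]'

```text
clock: 17.7
tcp_pos: [0.526, -0.0096, 0.0604]
orientation: [0.0, 0.436, 0.9, -0.0]
wrist_force: [-0.4, 0.4, 0.2]
finger_gap: 0.0244
grip_force: 34.4
```

Run:
```python
from det import *
s=env.get_state();print(yawof(s),s['tcp_pos'],s['wrist_force'])
c=shot('wrist'); z=s['tcp_pos'][2]-.0174
det('wrist',(('blue_cap',z+.023),('blue_cartridge',z+.002),('corner',.032),('far_stop',.029),('left_stop',.029)),c)
a=c['pixels'][:,:,::-1].copy()
cv2.imwrite('pics/w8.png',cv2.resize(a[124:349,130:430],(800,600),interpolation=cv2.INTER_CUBIC))
```

```text
2.238521368799235 [ 0.52601684 -0.00957514  0.0604043 ] [-0.36198109  0.36880682  0.1726356 ]
blue_cap 0.6 [256.1 240.9] [ 0.5255 -0.0084  0.066 ]
blue_cartridge 0.58 [243.7 218.7] [ 0.5164 -0.0096  0.045 ]
corner 0.94 [323.8 213.6] [0.5604 0.0228 0.032 ]
far_stop 0.9 [297.3 234.6] [ 0.5578 -0.0015  0.029 ]
```

View pics/w8.png

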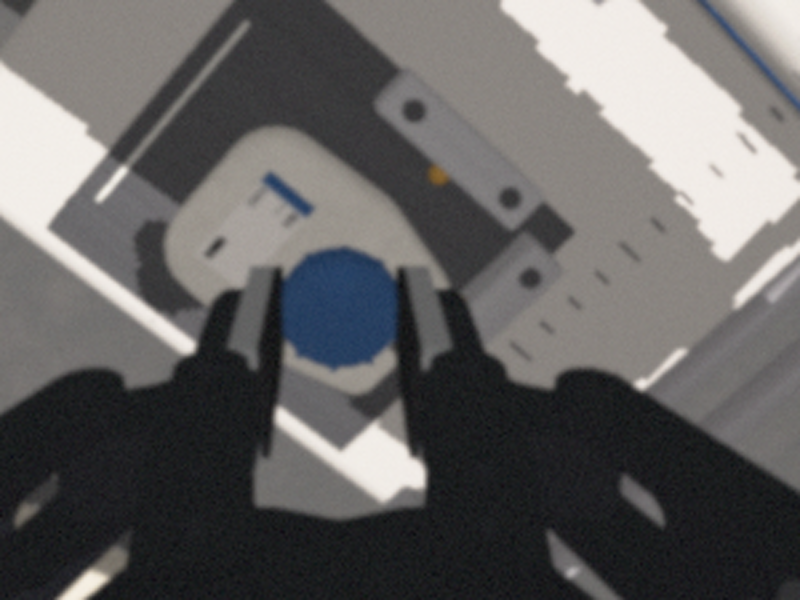

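The cartridge hangs level over the nest at (290,250), parallel to the stops at (455,150) and (520,275), with the left pin visible at (437,175). I lower it and push diagonally.

jog_arm --increments '[[[0,0,0.03,0,0,0,255],[0,0,0.02,0,0,0,255],[0,0,0.005,0,0,0,255],[0,0,0,0,0,0,255],[0,0.01,0,0,0,0,255],[0,0.01,0,0,0,0,255],[0,0.01,0,0,0,0,255],[0,0,0,0,0,0,255],[0,0,0,0,0,0,255]]]'

```text
clock: 18.9
tcp_pos: [0.5303, -0.0054, 0.0469]
orientation: [-0.0, 0.436, 0.9, -0.002]
wrist_force: [-6.5, -4.0, 11.9]
finger_gap: 0.0246
grip_force: 35.7
```

```bash
cat > st.py <<'E'
from det import *
s=env.get_state(); r=R.from_euler('z',.064).as_matrix()
p=r@(s['tcp_pos']-np.array([.534,.076,0])); print('TCP in corner frame mm',np.round((p-[.03,-.05,.032])*1000,2),'F reader',np.round(r@s['wrist_force'],2),'Tq',np.round(s['ft_torque'],2),'yaw',round(yawof(s),4),s['finger_gap'])
E
python3 st.py
```

```text
TCP in corner frame mm [-28.52 -31.52  14.9 ] F reader [-6.26 -4.44 11.86] Tq [-0.76  1.31  0.01] yaw 2.2384 0.02460070425631051
```

jog_arm --increments '[[[0,0,-0.008,0,0,0,255],[0,0.01,0,0,0,0,255],[0,0.01,0,0,0,0,255],[0,0.006,0,0,0,0,255],[0,0,0,0,0,0,255],[0,0,0,0,0,0,255]]]'

```text
clock: 19.5
tcp_pos: [0.5353, -0.0005, 0.0473]
orientation: [-0.001, 0.436, 0.9, -0.001]
wrist_force: [-4.6, -2.9, -0.9]
finger_gap: 0.0243
grip_force: 34.4
```

```bash
python3 st.py
```

```text
TCP in corner frame mm [-23.84 -26.27  15.32] F reader [-4.42 -3.15 -0.94] Tq [-0.63  0.92  0.08] yaw 2.239 0.024250980119485815
```

jog_arm --increments '[[[0,0.006,0.004,0,0,0,255],[0,0.006,0,0,0,0,255],[0,0,0,0,0,0,255],[0,0,0,0,0,0,255]]]'

```text
clock: 19.9
tcp_pos: [0.5361, 0.0003, 0.047]
orientation: [-0.002, 0.437, 0.9, -0.003]
wrist_force: [-10.0, -7.5, 8.4]
finger_gap: 0.0244
grip_force: 35.4
```

```bash
python3 st.py
```

```text
TCP in corner frame mm [-23.03 -25.45  15.02] F reader [-9.5  -8.08  8.41] Tq [-1.36  2.13 -0.01] yaw 2.2381 0.024399155823100833
```

jog_arm --increments '[[[0,0,-0.004,0,0,0,255],[0,0.006,0,0,0,0,255],[0,0,0,0,0,0,255],[0,0,0,0,0,0,255]]]'

```text
clock: 20.3
tcp_pos: [0.5363, 0.0011, 0.0472]
orientation: [-0.003, 0.437, 0.9, -0.003]
wrist_force: [-10.4, -7.2, 5.1]
finger_gap: 0.0248
grip_force: 35.4
```

```bash
python3 st.py
```

```text
TCP in corner frame mm [-22.9  -24.59  15.18] F reader [-9.97 -7.84  5.11] Tq [-1.57  2.25 -0.05] yaw 2.2378 0.024802016573263693
```

jog_arm --increments '[[[0.0035,0.008,0,0,0,0,255],[0,0,0,0,0,0,255],[0,0,0,0,0,0,255]]]'

```text
clock: 20.6
tcp_pos: [0.5364, 0.0024, 0.0472]
orientation: [-0.003, 0.437, 0.9, -0.004]
wrist_force: [-13.1, -10.9, 7.1]
finger_gap: 0.0245
grip_force: 35.7
```

```bash
python3 st.py
```

```text
TCP in corner frame mm [-22.89 -23.33  15.18] F reader [-12.38 -11.67   7.07] Tq [-2.12  2.73 -0.12] yaw 2.2373 0.024464007175743305
```

jog_arm --increments '[[[0.006,0.0053,0,0,0,0,255],[0,0,0,0,0,0,255],[0,0,0,0,0,0,255]]]'

```text
clock: 20.9
tcp_pos: [0.5365, 0.0028, 0.0473]
orientation: [-0.003, 0.437, 0.899, -0.006]
wrist_force: [-14.1, -14.5, 6.7]
finger_gap: 0.0247
grip_force: 35.7
```

```bash
python3 st.py
python3 - <<'E'
from det import *
c=shot('wrist'); cv2.imwrite('pics/w9.png',cv2.resize(c['pixels'][149:329,180:420,::-1],(800,600),interpolation=cv2.INTER_CUBIC))
E
```

```text
TCP in corner frame mm [-22.79 -22.93  15.27] F reader [-13.15 -15.39   6.71] Tq [-3.22  2.9  -0.06] yaw 2.2364 0.024674753417462787
```

View pics/w9.png

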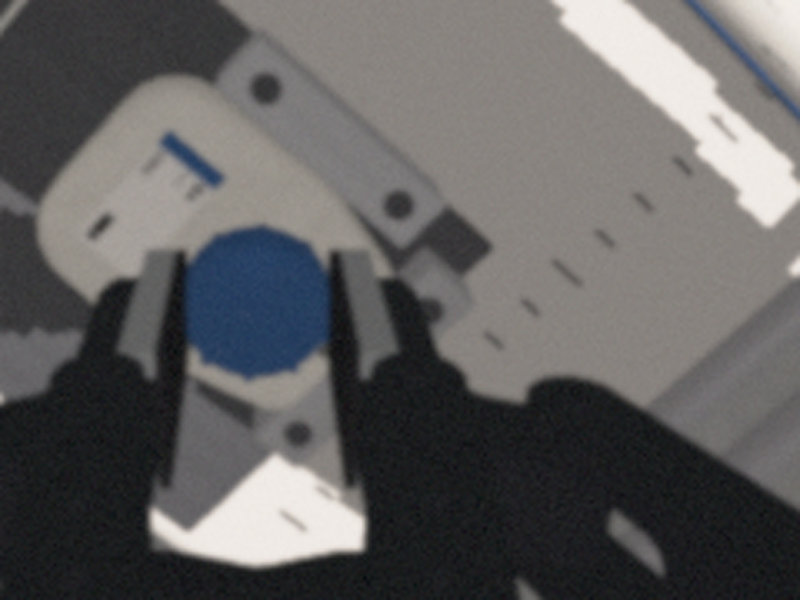

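jog_arm --increments '[[[-0.002,0.006,-0.002,0,0,0,255],[0,0,0,0,0,0,255],[0,0,0,0,0,0,255]]]'

```text
clock: 21.25
tcp_pos: [0.5366, 0.0029, 0.0474]
orientation: [-0.004, 0.438, 0.899, -0.007]
wrist_force: [-15.6, -17.1, 7.0]
finger_gap: 0.0245
grip_force: 35.9
```

```bash
python3 st.py
python3 - <<'E'
from det import *
c=shot('wrist'); z=.030
a=c['pixels'][:,:,::-1]; hsv=cv2.cvtColor(a,cv2.COLOR_BGR2HSV); m=cv2.inRange(hsv,(100,90,30),(125,255,255))
n,l,st,ce=cv2.connectedComponentsWithStats(m)
for i in range(1,n):
    if st[i,4]>15 and 200<ce[i][0]<300:
        W=np.array([onz(c,p[::-1],z+(.014 if st[i,4]<200 else .023))[:2] for p in np.argwhere(l==i).astype(float)])
        w,V=np.linalg.eigh(np.cov(W.T)); v=V[:,1]; print(st[i],W.mean(0),'axis',np.arctan(v[1]/v[0]))
det('wrist',(('blue_cartridge',.032),('corner',.032),('left_stop',.029)),c)
# left stop edge direction from picture crop coords (top face inner edge)
f=lambda x,y:(180+x*.3,149+y*.3)
p,q=onz(c,f(218,78),.041),onz(c,f(400,248),.041); print('left stop edge',p,q,np.arctan2(q[1]-p[1],q[0]-p[0]))
E
```

```text
TCP in corner frame mm [-22.74 -22.83  15.36] F reader [-14.47 -18.04   6.96] Tq [-3.54  3.48  0.  ] yaw 2.2359 0.02445091211636174
[229 190  17  14  65] [0.5128164  0.01578008] axis -0.05488729012845754
[ 234  218   46   44 1577] [0.53578599 0.0049719 ] axis -0.831888327475057
blue_cartridge 0.63 [243.4 220. ] [0.5271 0.0019 0.032 ]
corner 0.67 [304.8 222.4] [0.5591 0.025  0.032 ]
corner 0.67 [270.1 194.6] [0.5298 0.0258 0.032 ]
left_stop 0.81 [276.  195.6] [0.5339 0.0269 0.029 ]
left stop edge [0.50827698 0.02950199 0.041     ] [0.55346933 0.0248456  0.041     ] -0.10267261588507402
```

jog_arm --increments '[[[-0.002,-0.005,0,0,0,0,255],[0,0,0,0,0,0,255],[0,0,0,0,0,0,255],[0,0,0,0,0,0,255],[0,0,0,0,0,0,255],[0,0,0,0,0,0,255]]]'

```text
clock: 22.05
tcp_pos: [0.5365, 0.0027, 0.0473]
orientation: [-0.004, 0.437, 0.899, -0.006]
wrist_force: [-14.5, -13.2, 5.7]
finger_gap: 0.0244
grip_force: 35.7
```

```bash
python3 st.py; python3 -c "
from h import *
m=q2R(env.get_state()['orientation']);print('tilt axis z',m[:,2])"
```

```text
TCP in corner frame mm [-22.77 -22.98  15.33] F reader [-13.65 -14.15   5.65] Tq [-2.85  3.08 -0.06] yaw 2.2366 0.02439110368206707
tilt axis z [-0.01111822 -0.00683431 -0.99991484]
```

jog_arm --increments '[[[0,0,0,-0.004,0,0,255],[0,0,0,0,0,0,255],[0,0,0,0,0,0,255],[0,0,0,0,0,0,255]]]'

```text
clock: 22.45
tcp_pos: [0.5365, 0.0026, 0.0472]
orientation: [-0.001, 0.437, 0.899, 0.0]
wrist_force: [-13.5, -13.0, 5.0]
finger_gap: 0.0247
grip_force: 35.6
```

```bash
python3 st.py; python3 -c "
from det import *
m=q2R(env.get_state()['orientation']);print('tilt axis z',m[:,2])
c=shot('top');det('top',(('scan_head',.06),),c)"
```

```text
TCP in corner frame mm [-22.85 -23.05  15.19] F reader [-12.61 -13.82   5.  ] Tq [-2.86  3.1  -0.08] yaw 2.2364 0.024656590868961603
tilt axis z [-1.38313947e-03  8.06517216e-04 -9.99998718e-01]
```

The tool is level, both pushes hold steady at about 13 N, and the head is parked. I hand in now.

```bash
python3 -c "
from workcell import ticket
print(ticket.hand_in())"
```

```text
the job is handed in; nothing more can be done
None
```

I wound the scan head back to its zero stop with the knob and handed the job in, still holding the blue-capped cartridge pressed into the nest corner with about 13 N against each stop; the pins couldn't be read directly, but further pushing barely moved it, so I take both as fully in.

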